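# Clip a sample slide into the stage holder of the ion source

## Robot

A 6-joint arm with a two-finger parallel gripper is mounted at the origin on the work surface. World frame = base frame: x ahead of the robot, y to its left, z up, the work surface at z = 0. Lengths are in mm, angles in rad, forces in N, time in s.
With the tool pointing down it reaches from about 300 to 775 mm from the base axis. Payload 14.6 kg.
Tool frame: the origin (TCP) lies midway between the tips of the shut fingers; the grasp point (between the pads) lies bot.pinch_z behind it (bot.pinch_z is the distance from the TCP to the grasp point, in mm); z points along the fingers, y is the line along which they close (so a half turn about z gives the same grasp; the last joint's range is limited). The gripper opens to 94 mm and grips with 3 to 60 N. Pads are 16 mm wide; open, the fingers measure 119 mm over their backs; the gripper's body (75 mm by 177 mm) begins 78 mm behind the grasp point.
Start: joints at [-1.23, 0.3, 1.521, -0, 1.321, -0.067], TCP at [218.117, -504.89, 205.446] pointing down, gripper open.
Joint ranges: [-3.03, 3.03], [-0.79, 2.21], [0.23, 2.52], [-1.04, 4.18], [0, 3.07], [-2.55, 2.55]. Speed limits (rad/s): [2.22, 2.22, 2.57, 3.14, 3.14, 3.14].

## Interface

Orientations are given as a rotation vector (axis times angle).
In Python, from plant import bot gives the robot as it stands. The module is installed in compiled form; this text tells all that it offers.
- The arm moves only by the tool play_rows, never from a script. Its argument "targets" is a list of rows, each an object of numbers: "wx", "wy", "wz": the turn, a rotation vector about the tool's x, y, z in rad; "x", "y", "z": the shift along the tool's x, y, z in m; "fingers": the opening, from 0 (shut) to 1 (fully open). A call has 1 to 10 rows; each row shifts and turns the commanded pose from where the row before left it, along the tool's axes as they then stand; what a row does not reach is not made up. A row lasts 1/10 s, in which the tool goes at most 50 mm and 8.59 degrees, less where a joint would pass 70% of its speed; a pose out of reach is approached as far as the arm can. A call is refused whole if a number of a shift passes 0.05 or a number of a turn 0.15, either way. A call with a gripper value outside its range is refused whole. The fingers move at their own pace and stop on an object; "force" is the grip in N (left out, the last holds). Time passes only in rows, so rows that do not move let the fingers close. It gives the time, the measured TCP pose, the force, the opening and the grip force at its end, in the units of the state.
- bot.read_state(): the state, without advancing time (a new reading comes with each control period).
- bot.get_image(name): name is "scene" or "top"; returns the picture (420x560x3 uint8, red, green, blue); there is no depth.
- bot.camera_model(name): a dict with "camera_matrix" (3x3 intrinsics, pixels), "dist" ([k1, k2, p1, p2, k3] as OpenCV has them; the pictures are not rectified), "pose" (4x4, takes a point from camera to world coordinates). Camera axes: x right, y up, looking along -z (the intrinsics and any distortion apply to the point x, -y, -z); pixel columns grow to the right and rows downward; lengths in mm; the calibration is good to about 2 mm. A picture is of the moment at which its call begins. camera_model takes no time and is no camera call.
- bot.finish_job(): hands the job in; it is judged then, once.
The state is a dict: "time": time; "joint_pos": joint angles; "dq": joint speeds; "effort": joint torques, N m; "tool_pos": TCP position; "ee_rot": TCP orientation; "wrist_force": force on the tool from outside, world axes, zero at the start; "wrist_torque": the same for the moment, N m; "finger_gap": opening from 0.0 (shut) to 1.0 (fully open); "grasp_force": force on a finger pad.
Only numpy, scipy, OpenCV 4.12 (cv2) and the standard library are available. Lean on these libraries where they do the work, as an engineer would, in place of code of your own. Each camera call takes 0.05 s, during which the arm holds its last target. There are 200 camera calls.

## Task

Swing the stage's sprung curved arm fully back until it stays there, take the sample slide from the white tray, lay it flat on the stage over the window, and push it gently along the stage until it bears squarely against the fixed edge. Then release the arm so that it springs onto the slide and clamps it against the edge. Leave the other things on the bench undisturbed.

Things in the scene. Friction and masses are not known exactly. Their poses are not given: they have to be found in the camera images.
- stage: The grey stage block, fixed to the bench, 230 (own x) x 180 (own y) x 30 mm high; origin at the centre of its underside, its flat top 30 mm above. The small dark-framed window in its top (frame 36 x 62 mm) has its centre at x +61, y 0 mm. Bench top is z = 0.
- edge_rail: Dark rail 12 x 110 x 8 mm on the stage top, along stage y; origin mid-underside, axes as the stage's. It carries the fixed edge: a bright rigid bar 100 mm long (y), 10 thick, 9 high, centred, its seating face to the stage's -x. The face is clamped 16 to 34 mm in front (-x) of the origin, different each time and not measured: find it by touch. Over 15 N of the slide on it is rough.
- clip_arm (a joint): Angle of the sprung curved arm about its upright pivot, rad; positive = counter-clockwise from above = drawn back. 0: forward stop (start); 0.95: back stop. Over-centre spring: below 0.5 it drives the arm forward, above 0.5 back, and holds it there; up to 0.5 N m (4 N at the post), damped. On a seated slide it rests between 0.05 and 0.33.
- clip_base: Pivot boss of the curved arm, a disc 26 mm in diameter on the stage top at stage x +12, y -70 mm; origin on the pivot axis at the stage top; it carries the arm, a curved steel bar 8 mm thick that bulges towards the edge. The bulge bears on the slide's rear long side near stage y 0. With the arm fully back, none of it but this hub lies beyond stage x +20 mm.
- clip_post (a point): Grip point on the arm's black thumb post: upright, round, 12 mm in diameter, at the arm's free end, 115 mm from the pivot; its top is 54 mm, this point 36 mm above the stage top. The arm's bar joins it low down (top 9 mm above the stage top). Arm forward: post at about stage x +8, y +45 mm; fully back: about x -84, y -6.
- slide: Sample slide: aluminium plate 80 (own x) x 40 (y) x 8 mm with a grey upright fin 40 (x) x 12 (y) mm on its middle, from 8 to 56 mm above the underside; about 90 g, same either way round. Origin: centre of the underside. Starts in the white tray (150 x 120 mm, floor 4 mm above the bench, rim 14 mm). On the stage its long side lies along the edge (stage y).
- slide_grip (a point): Grip point on the slide's fin, on its mid-plane, 34 mm above the slide's underside, axes as the slide's.
- tip_box: Bystander: grey box of pipette tips 120 x 85 x 59 mm, loose; origin at the centre of its underside.
- flask: Bystander: amber bottle, 60 mm in diameter, 130 mm high, loose; origin at the centre of its underside.
- jar: Bystander: white jar, 56 mm in diameter, 70 mm high, loose; origin at the centre of its underside.
Things that resemble listed ones, but are neither listed nor needed, are in the scene too. Leave any black look-alike of the slide alone.

How it is judged:
By the outcome, as a careful person would: the job done as asked, in the order asked, and still so for the second after the job is handed in, with the robot touching nothing.
It also fails if it takes over 67 s, if anything falls off the work surface, if the arm or the gripper's body presses on something with over 40 N, if the wrist force passes 120 N, or if a joint passes its speed limit or range.

## Working session

There is one attempt and no reset: what is moved stays moved. The work goes in short steps, Python scripts to look and compute and a tool call to move; the robot and the scene stay as the last step left them, time stands still between calls to the robot, and variables do not carry over. Pictures are saved under pics/ and viewed, at most 10 in all, crops included, and the job is handed in when it is done.

Besides the shell and the picture viewer there is one more tool, called after "Call:" as name([rows], argument=value, ...), one row to a line, values as JSON. play_rows: Moves the arm, as the interface text tells. Its arguments: {"type":"object","properties":{"targets":{"type":"array","items":{"type":"object","properties":{"wx":{"type":"number"},"wy":{"type":"number"},"wz":{"type":"number"},"x":{"type":"number"},"y":{"type":"number"},"z":{"type":"number"},"fingers":{"type":"number"}}}},"force":{"type":"number"}},"required":["targets"]}

```bash
mkdir -p pics
python3 - <<'E'
from plant import bot
import cv2,numpy as np
for n in("scene","top"):
    im=bot.get_image(n); cv2.imwrite(f"pics/{n}0.png",im[:,:,::-1])
    m=bot.camera_model(n); print(n,np.round(m["camera_matrix"],1).tolist(),m["dist"],np.round(m["pose"],3).tolist())
s=bot.read_state(); print(s, bot.pinch_z)
E
```

```text
scene [[419.8, 0.0, 279.8], [0.0, 419.8, 205.5], [0.0, 0.0, 1.0]] [0.03293664 0.         0.         0.         0.        ] [[-0.626, -0.481, 0.613, 1232.048], [0.779, -0.371, 0.505, 463.356], [-0.016, 0.794, 0.607, 685.43], [0.0, 0.0, 0.0, 1.0]]
top [[411.4, 0.0, 275.6], [0.0, 411.4, 205.6], [0.0, 0.0, 1.0]] [-0.06677863  0.          0.          0.          0.        ] [[0.02, 0.996, -0.082, 525.144], [-1.0, 0.02, 0.003, -42.69], [0.004, 0.082, 0.997, 1116.529], [0.0, 0.0, 0.0, 1.0]]
{'time': 0.1, 'joint_pos': array([-1.22958124e+00,  3.00405883e-01,  1.52152784e+00, -1.28256743e-05,
        1.32072207e+00, -6.65956734e-02]), 'dq': array([-1.93591652e-03, -1.20809476e-03, -1.86696277e-03, -1.07843311e-04,
       -3.06871680e-04,  2.46727956e-05]), 'effort': array([ 3.93862929e-04, -5.32645583e+01, -3.53285551e+01,  7.09389593e-02,
        2.34849192e-02, -7.06622336e-05]), 'tool_pos': array([ 218.04424214, -504.66451253,  204.94463045]), 'ee_rot': array([-3.07547832e+00, -6.35949843e-01,  2.47835595e-04]), 'wrist_force': array([-0.51816862, -0.56412389, -0.59750217]), 'wrist_torque': array([ 0.05216439,  0.05370504, -0.02935392]), 'grasp_force': 0.0, 'finger_gap': 0.99905164544612} 18.8
```

View pics/scene0.png

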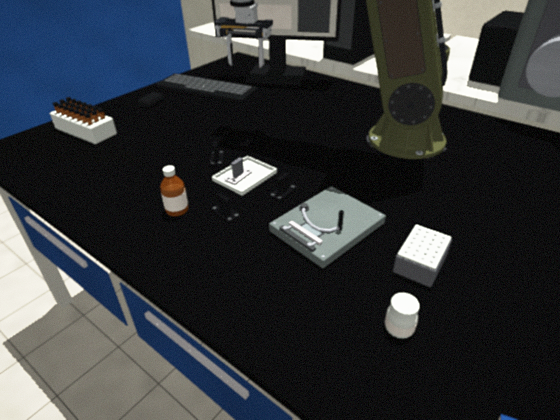

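View pics/top0.png

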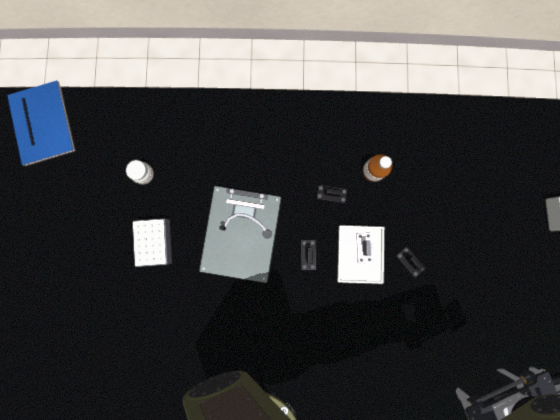

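The top view shows the stage (about 240,235), the tray with one slide (365,247), and black look-alikes at (332,193), (308,255) and (411,262). The slide in the white tray is the one described. I'll enlarge that region to confirm.

```bash
cat > h.py <<'E'
import cv2,numpy as np
from plant import bot
from scipy.spatial.transform import Rotation as R
F=np.diag([1,-1,-1.])
def ray(n,uv):
    m=bot.camera_model(n);P=np.array(m["pose"])
    u=cv2.undistortPoints(np.array(uv,float).reshape(-1,1,2),np.array(m["camera_matrix"]),np.array(m["dist"])).reshape(-1,2)
    d=(P[:3,:3]@F@np.c_[u,np.ones(len(u))].T).T
    return P[:3,3],d
def pl(n,uv,z):
    o,d=ray(n,uv);return o+d*((z-o[2])/d[:,2])[:,None]
def proj(n,X):
    m=bot.camera_model(n);P=np.array(m["pose"])
    c=(F@P[:3,:3].T@(np.array(X,float).reshape(-1,3)-P[:3,3]).T).T
    return cv2.projectPoints(c.reshape(-1,1,3),np.zeros(3),np.zeros(3),np.array(m["camera_matrix"]),np.array(m["dist"]))[0].reshape(-1,2)
def crop(n,x0,y0,w,h,k,f,im=None):
    im=bot.get_image(n)[:,:,::-1] if im is None else im
    cv2.imwrite(f,cv2.resize(im[y0:y0+h,x0:x0+w],None,fx=k,fy=k,interpolation=cv2.INTER_CUBIC))
E
python3 - <<'E'
from h import *
im=cv2.imread("pics/top0.png")
crop("top",195,180,195,110,4,"pics/c1.png",im)
hsv=cv2.cvtColor(im,cv2.COLOR_BGR2HSV)
g=cv2.cvtColor(im,cv2.COLOR_BGR2GRAY)
def box(mask,roi):
    m=np.zeros_like(mask);x,y,w,h=roi;m[y:y+h,x:x+w]=mask[y:y+h,x:x+w]
    c=max(cv2.findContours(m,0,2)[0],key=cv2.contourArea);return cv2.minAreaRect(c)
for nm,roi,th,z in(("stage",(190,180,100,110),60,30),("tray",(325,215,70,80),150,14)):
    r=box((g>th).astype(np.uint8)*255,roi);b=cv2.boxPoints(r);print(nm,r)
    X=pl("top",b,z);print(np.round(X,1).tolist(),np.round(X.mean(0),1),np.linalg.norm(np.diff(X,axis=0),axis=1).round(1))
E
```

```text
stage ((239.94593811035156, 233.82432556152344), (69.21196746826172, 87.78904724121094), 9.462322235107422)
[[437.1, 152.9, 30.0], [666.6, 122.1, 30.0], [639.8, -60.2, 30.0], [411.4, -26.8, 30.0]] [538.7  47.   30. ] [231.6 184.3 230.8]
tray ((360.5, 254.5), (57.0, 45.0), 90.0)
[[564.3, -214.2, 14.0], [566.6, -336.0, 14.0], [414.4, -336.5, 14.0], [412.7, -215.8, 14.0]] [ 489.5 -275.6   14. ] [121.8 152.2 120.7]
```

View pics/c1.png

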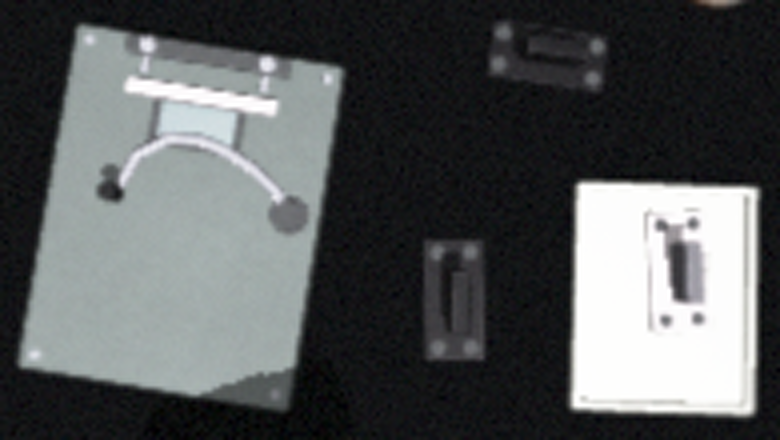

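Run:
```python
from h import *
c=lambda u,v:(195+u/4-.4,180+v/4-.4)
def P(nm,pts,z): print(nm,np.round(pl("top",[c(*p) for p in pts],z),1).tolist())
yaw=-0.142;O=np.array([538.7,47,0]);A=np.array([[np.cos(yaw),-np.sin(yaw),0],[np.sin(yaw),np.cos(yaw),0],[0,0,1]])
S=lambda x,y,z:O+A@[x,y,z]
P("screwsSlide",[(661,225),(693,223),(698,319),(666,320)],12)
P("slide plate corner",[(648,211),(655,331)],12)
P("fintop",[(694.5,272)],60)
P("posttop",[(110,172)],84);print("exp",S(8,45,84))
P("pivot",[(288,215)],42);print("exp",S(12,-70,42))
P("window",[(198,127)],30);print(S(61,0,30))
P("bar",[(125,86),(277,107)],39)
P("rail",[(128,43),(290,70)],38)
print("slide yaw fit in top/scene; scene proj of fin top")
im=cv2.imread("pics/scene0.png");crop("scene",200,140,200,130,4,"pics/c2.png",im)
for X in(S(8,45,84),S(12,-70,42),S(115,90,30),S(115,-90,30),S(-115,90,30),[495,-280,60]):print(((proj("scene",X)-[200,140])*4).round())
```

```text
screwsSlide [[539.0, -273.8, 12.0], [540.8, -295.4, 12.0], [476.6, -299.1, 12.0], [475.6, -277.5, 12.0]]
slide plate corner [[548.3, -264.9, 12.0], [468.1, -270.2, 12.0]]
fintop [[508.7, -285.6, 60.0]]
posttop [[564.5, 88.0, 84.0]]
exp [552.98802642  90.41488571  84.        ]
pivot [[540.5, -23.6, 42.0]]
exp [540.67259052 -23.99372428  42.        ]
window [[597.5, 37.4, 30.0]]
[599.08603071  38.36708076  30.        ]
bar [[623.0, 85.5, 39.0], [611.2, -14.8, 39.0]]
rail [[651.6, 84.5, 38.0], [635.9, -22.8, 38.0]]
slide yaw fit in top/scene; scene proj of fin top
[[569. 284.]]
[[420. 258.]]
[[498. 482.]]
[[278. 331.]]
[[749. 299.]]
[[170.  76.]]
```

View pics/c2.png

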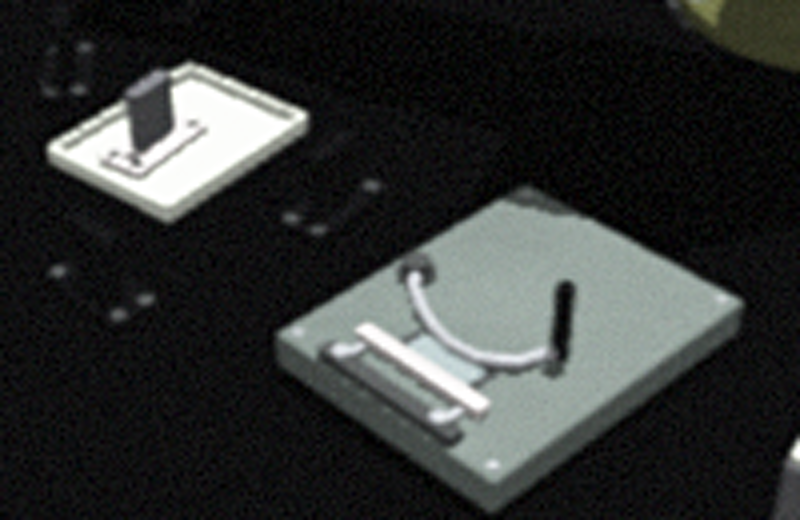

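The stage frame is about (538.7, 47) with yaw −0.142. The post matches its prediction in both views, at (553, 90). The slide is in the tray at about (508, −286), yaw 0.06, and its dark fin is confirmed at crop (150,108). Next I'll move to the edge side of the post with the fingers shut.

Call:
play_rows([
  {"wz": 0.108,"fingers": 0},
  {"x": 0.0325,"y": -0.0294},
  {"x": 0.0325,"y": -0.0294},
  {"x": 0.0325,"y": -0.0294},
  {"x": 0.0325,"y": -0.0294},
  {"x": 0.0325,"y": -0.0294},
  {"x": 0.0325,"y": -0.0294},
  {"x": 0.0325,"y": -0.0294},
  {"x": 0.0325,"y": -0.0294},
  {"x": 0.0325,"y": -0.0294},
])

```text
invalid input at $.targets[0]: expected keys wx, wy, wz, x, y, z, fingers
```

Call:
play_rows([
  {"x": 0.0325,"y": -0.0294},
  {"x": 0.0325,"y": -0.0294},
  {"x": 0.0325,"y": -0.0294},
  {"x": 0.0325,"y": -0.0294},
  {"x": 0.0325,"y": -0.0294},
  {"x": 0.0325,"y": -0.0294},
  {"x": 0.0325,"y": -0.0294},
  {},
  {},
])

```text
invalid input at $.targets[0]: expected keys wx, wy, wz, x, y, z, fingers
```

```bash
cat >> h.py <<'E'
def st():
    s=bot.read_state();M=R.from_rotvec(s["ee_rot"]).as_matrix()
    print("t",round(s["time"],2),"tcp",s["tool_pos"].round(1),"yaw",round(float(np.arctan2(M[1,0],M[0,0])),3),"tz",M[:,2].round(3),"F",s["wrist_force"].round(1),"T",s["wrist_torque"].round(2),"gap",round(s["finger_gap"],3),"g",round(s["grasp_force"],1))
    return s["tool_pos"],M
def go(X):  # total shift in tool axes, mm
    p,M=st();print("shift",(M.T@(np.array(X)-p)).round(1))
E
python3 -c "
from h import *
go([577,97.5,48])"
```

```text
t 0.1 tcp [ 218.  -504.7  204.9] yaw 0.408 tz [-0.     0.001 -1.   ] F [-0.5 -0.6 -0.6] T [ 0.05  0.05 -0.03] gap 0.999 g 0.0
shift [ 568.3 -410.3  157.4]
```

All seven keys are needed in each row.

Call:
play_rows([
  {"wx": 0,"wy": 0,"wz": 0.108,"x": 0,"y": 0,"z": 0,"fingers": 0},
  {"wx": 0,"wy": 0,"wz": 0,"x": 0.0325,"y": -0.0294,"z": 0,"fingers": 0},
  {"wx": 0,"wy": 0,"wz": 0,"x": 0.0325,"y": -0.0294,"z": 0,"fingers": 0},
  {"wx": 0,"wy": 0,"wz": 0,"x": 0.0325,"y": -0.0294,"z": 0,"fingers": 0},
  {"wx": 0,"wy": 0,"wz": 0,"x": 0.0325,"y": -0.0294,"z": 0,"fingers": 0},
  {"wx": 0,"wy": 0,"wz": 0,"x": 0.0325,"y": -0.0294,"z": 0,"fingers": 0},
  {"wx": 0,"wy": 0,"wz": 0,"x": 0.0325,"y": -0.0294,"z": 0,"fingers": 0},
  {"wx": 0,"wy": 0,"wz": 0,"x": 0.0325,"y": -0.0294,"z": 0,"fingers": 0},
  {"wx": 0,"wy": 0,"wz": 0,"x": 0.0325,"y": -0.0294,"z": 0,"fingers": 0},
  {"wx": 0,"wy": 0,"wz": 0,"x": 0.0325,"y": -0.0294,"z": 0,"fingers": 0},
])

```text
time: 1.1
tool_pos: [419.9, -164.0, 205.4]
ee_rot: [-3.106, -0.469, 0.0]
wrist_force: [1.3, -0.5, 0.0]
finger_gap: 0.184
grasp_force: 0.0
```

Call:
play_rows([
  {"wx": 0,"wy": 0,"wz": 0,"x": 0.0325,"y": -0.0294,"z": 0,"fingers": 0},
  {"wx": 0,"wy": 0,"wz": 0,"x": 0.0325,"y": -0.0294,"z": 0,"fingers": 0},
  {"wx": 0,"wy": 0,"wz": 0,"x": 0.0325,"y": -0.0294,"z": 0,"fingers": 0},
  {"wx": 0,"wy": 0,"wz": 0,"x": 0.0325,"y": -0.0294,"z": 0,"fingers": 0},
  {"wx": 0,"wy": 0,"wz": 0,"x": 0.0325,"y": -0.0294,"z": 0,"fingers": 0},
  {"wx": 0,"wy": 0,"wz": 0,"x": 0.0325,"y": -0.0294,"z": 0,"fingers": 0},
  {"wx": 0,"wy": 0,"wz": 0,"x": 0.0325,"y": -0.0294,"z": 0,"fingers": 0},
  {"wx": 0,"wy": 0,"wz": 0,"x": 0,"y": 0,"z": 0,"fingers": 0},
  {"wx": 0,"wy": 0,"wz": 0,"x": 0,"y": 0,"z": 0,"fingers": 0},
])

```text
time: 2.0
tool_pos: [575.8, 98.6, 204.6]
ee_rot: [3.106, 0.471, -0.002]
wrist_force: [-0.2, -0.5, 0.1]
finger_gap: 0.007
grasp_force: 0.0
```

```bash
python3 -c "
from h import *
go([577,97.5,48])"
```

```text
t 2.0 tcp [575.8  98.6 204.6] yaw 0.301 tz [-0.001 -0.    -1.   ] F [-0.2 -0.5  0.1] T [-0.05  0.03 -0.03] gap 0.007 g 0.0
shift [  1.1   1.5 156.6]
```

Call:
play_rows([
  {"wx": 0,"wy": 0,"wz": 0,"x": 0.001,"y": 0.001,"z": 0.039,"fingers": 0},
  {"wx": 0,"wy": 0,"wz": 0,"x": 0,"y": 0,"z": 0.039,"fingers": 0},
  {"wx": 0,"wy": 0,"wz": 0,"x": 0,"y": 0,"z": 0.039,"fingers": 0},
  {"wx": 0,"wy": 0,"wz": 0,"x": 0,"y": 0,"z": 0.039,"fingers": 0},
  {"wx": 0,"wy": 0,"wz": 0,"x": 0,"y": 0,"z": 0,"fingers": 0},
  {"wx": 0,"wy": 0,"wz": 0,"x": -0.01,"y": -0.002,"z": 0,"fingers": 0},
  {"wx": 0,"wy": 0,"wz": 0,"x": -0.01,"y": -0.002,"z": 0,"fingers": 0},
  {"wx": 0,"wy": 0,"wz": 0,"x": -0.01,"y": -0.002,"z": 0,"fingers": 0},
  {"wx": 0,"wy": 0,"wz": 0,"x": -0.01,"y": -0.002,"z": 0,"fingers": 0},
  {"wx": 0,"wy": 0,"wz": 0,"x": -0.01,"y": -0.002,"z": 0,"fingers": 0},
])

```text
time: 3.0
tool_pos: [527.4, 91.7, 51.9]
ee_rot: [3.106, 0.468, 0.006]
wrist_force: [4.5, -1.2, 1.4]
finger_gap: 0.005
grasp_force: 1.6
```

```bash
python3 -c "
from h import *
go([485,72,48]);crop('top',195,180,100,110,4,'pics/c3.png')"
```

```text
t 3.0 tcp [527.4  91.7  51.9] yaw 0.299 tz [ 0.004  0.    -1.   ] F [ 4.5 -1.2  1.4] T [-0.23 -0.64  0.05] gap 0.005 g 1.6
shift [-46.3   6.3   3.8]
```

View pics/c3.png

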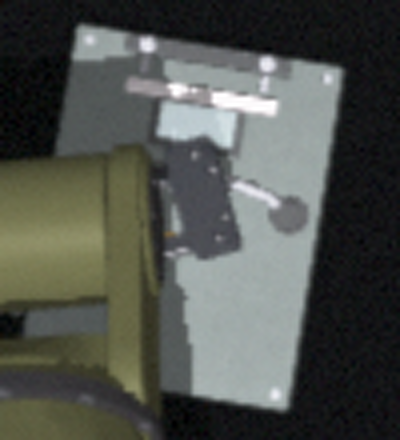

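The gripper hides the post, but the wrist force of about 4.5 N opposes the motion, so the fingers are pushing it. I'll continue along the arc.

Call:
play_rows([
  {"wx": 0,"wy": 0,"wz": 0,"x": -0.01,"y": 0,"z": 0,"fingers": 0},
  {"wx": 0,"wy": 0,"wz": 0,"x": -0.01,"y": 0.001,"z": 0,"fingers": 0},
  {"wx": 0,"wy": 0,"wz": 0,"x": -0.01,"y": 0.002,"z": 0,"fingers": 0},
  {"wx": 0,"wy": 0,"wz": 0,"x": -0.01,"y": 0.002,"z": 0,"fingers": 0},
  {"wx": 0,"wy": 0,"wz": 0,"x": -0.008,"y": 0.002,"z": 0,"fingers": 0},
  {"wx": 0,"wy": 0,"wz": 0,"x": -0.006,"y": 0.002,"z": 0,"fingers": 0},
  {"wx": 0,"wy": 0,"wz": 0,"x": -0.005,"y": 0.002,"z": 0,"fingers": 0},
  {"wx": 0,"wy": 0,"wz": 0,"x": 0,"y": 0,"z": 0,"fingers": 0},
  {"wx": 0,"wy": 0,"wz": 0,"x": 0.02,"y": 0,"z": 0,"fingers": 0},
  {"wx": 0,"wy": 0,"wz": 0,"x": 0.02,"y": 0,"z": 0,"fingers": 0},
])

```text
time: 4.05
tool_pos: [512.4, 76.3, 49.6]
ee_rot: [3.106, 0.469, 0.001]
wrist_force: [1.1, -0.0, -0.8]
finger_gap: 0.003
grasp_force: 0.0
```

```bash
python3 -c "
from h import *
go([509,-286,205])"
```

```text
t 4.05 tcp [512.4  76.3  49.6] yaw 0.3 tz [ 0.  0. -1.] F [ 1.1 -0.  -0.8] T [ 0.04  0.05 -0.  ] gap 0.003 g 0.0
shift [-110.1  345.1 -155.4]
```

Call:
play_rows([
  {"wx": 0,"wy": 0,"wz": 0,"x": 0,"y": 0,"z": -0.045,"fingers": 0},
  {"wx": 0,"wy": 0,"wz": 0.12,"x": 0,"y": 0,"z": -0.045,"fingers": 0.45},
  {"wx": 0,"wy": 0,"wz": 0.12,"x": 0,"y": 0,"z": -0.03,"fingers": 0.45},
  {"wx": 0,"wy": 0,"wz": 0,"x": -0.0031,"y": 0.0452,"z": 0,"fingers": 0.45},
  {"wx": 0,"wy": 0,"wz": 0,"x": -0.0031,"y": 0.0452,"z": 0,"fingers": 0.45},
  {"wx": 0,"wy": 0,"wz": 0,"x": -0.0031,"y": 0.0452,"z": 0,"fingers": 0.45},
  {"wx": 0,"wy": 0,"wz": 0,"x": -0.0031,"y": 0.0452,"z": 0,"fingers": 0.45},
  {"wx": 0,"wy": 0,"wz": 0,"x": -0.0031,"y": 0.0452,"z": 0,"fingers": 0.45},
  {"wx": 0,"wy": 0,"wz": 0,"x": -0.0031,"y": 0.0452,"z": 0,"fingers": 0.45},
  {"wx": 0,"wy": 0,"wz": 0,"x": -0.0031,"y": 0.0452,"z": 0,"fingers": 0.45},
])

```text
time: 5.05
tool_pos: [508.7, -242.9, 169.5]
ee_rot: [3.14, 0.094, 0.0]
wrist_force: [0.8, 1.2, -0.9]
finger_gap: 0.452
grasp_force: 0.0
```

Call:
play_rows([
  {"wx": 0,"wy": 0,"wz": 0,"x": -0.0031,"y": 0.0452,"z": 0,"fingers": 0.45},
  {"wx": 0,"wy": 0,"wz": 0,"x": 0,"y": 0,"z": 0,"fingers": 0.45},
  {"wx": 0,"wy": 0,"wz": 0,"x": 0,"y": 0,"z": 0,"fingers": 0.45},
])

```text
time: 5.35
tool_pos: [508.3, -286.8, 168.9]
ee_rot: [-3.14, -0.092, 0.001]
wrist_force: [-0.2, -0.4, -0.2]
finger_gap: 0.449
grasp_force: 0.0
```

```bash
python3 -c "
from h import *
go([509,-286,19.5])
a=bot.get_image('top')[180:290,195:390,::-1];b=bot.get_image('scene')[140:270,200:395,::-1]
cv2.imwrite('pics/c4.png',cv2.resize(np.vstack([a,b]),None,fx=2.5,fy=2.5,interpolation=2))"
```

```text
t 5.35 tcp [ 508.3 -286.8  168.9] yaw 0.058 tz [-0.001  0.001 -1.   ] F [-0.2 -0.4 -0.2] T [ 0.   -0.02  0.02] gap 0.449 g 0.0
shift [  0.8  -0.7 149.4]
```

View pics/c4.png

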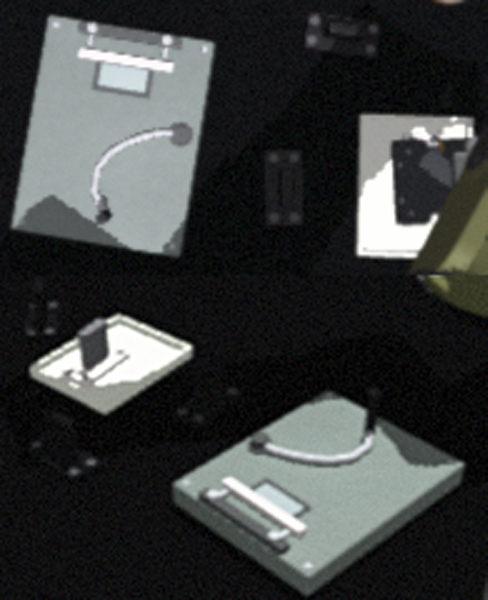

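The arm is fully back and holding, with the post at crop (102,210). Next I'll descend on the slide's fin.

Call:
play_rows([
  {"wx": 0,"wy": 0,"wz": 0,"x": 0,"y": -0.0007,"z": 0.04,"fingers": 0.45},
  {"wx": 0,"wy": 0,"wz": 0,"x": 0,"y": 0,"z": 0.04,"fingers": 0.45},
  {"wx": 0,"wy": 0,"wz": 0,"x": 0,"y": 0,"z": 0.04,"fingers": 0.45},
  {"wx": 0,"wy": 0,"wz": 0,"x": 0,"y": 0,"z": 0.019,"fingers": 0.45},
  {"wx": 0,"wy": 0,"wz": 0,"x": 0,"y": 0,"z": 0.01,"fingers": 0.45},
  {"wx": 0,"wy": 0,"wz": 0,"x": 0,"y": 0,"z": 0,"fingers": 0.45},
  {"wx": 0,"wy": 0,"wz": 0,"x": 0,"y": 0,"z": 0,"fingers": 0.3},
  {"wx": 0,"wy": 0,"wz": 0,"x": 0,"y": 0,"z": 0,"fingers": 0},
  {"wx": 0,"wy": 0,"wz": 0,"x": 0,"y": 0,"z": 0,"fingers": 0},
  {"wx": 0,"wy": 0,"wz": 0,"x": 0,"y": 0,"z": 0,"fingers": 0},
], force=15)

```text
time: 6.45
tool_pos: [508.7, -285.8, 21.1]
ee_rot: [3.14, 0.094, 0.001]
wrist_force: [0.2, -0.1, 0.1]
finger_gap: 0.147
grasp_force: 0.3
```

Run:
```python
from h import *
go([509,-286,170])
# bar & stage from the clear view
im=cv2.imread("pics/c4.png")[:275];g=cv2.cvtColor(im,cv2.COLOR_BGR2GRAY)
m=np.zeros_like(g);m[40:80,70:185]=(g[40:80,70:185]>200)*255
c=max(cv2.findContours(m,0,2)[0],key=cv2.contourArea);b=cv2.boxPoints(cv2.minAreaRect(c))
X=pl("top",np.c_[195+b[:,0]/2.5-.3,180+b[:,1]/2.5-.3],39);print(X.round(1).tolist(),X.mean(0))
yaw=-.142;d=(X-[538.7,47,0])[:,:2];print((d@np.array([[np.cos(yaw),-np.sin(yaw)],[np.sin(yaw),np.cos(yaw)]])).round(1).tolist())
```

```text
t 6.45 tcp [ 508.7 -285.8   21.1] yaw 0.06 tz [ 0.001 -0.001 -1.   ] F [ 0.2 -0.1  0.1] T [-0.03 -0.02  0.02] gap 0.147 g 0.3
shift [   0.4    0.3 -148.9]
[[599.7, 88.0, 39.0], [629.4, 85.0, 39.0], [618.0, -15.7, 39.0], [588.4, -12.4, 39.0]] [608.8879377   36.20290307  39.        ]
[[54.6, 49.2], [84.4, 50.4], [87.4, -50.9], [57.6, -51.8]]
```

Call:
play_rows([
  {"wx": 0,"wy": 0,"wz": 0,"x": 0,"y": 0,"z": 0,"fingers": 0},
  {"wx": 0,"wy": 0,"wz": 0,"x": 0,"y": 0,"z": 0,"fingers": 0},
  {"wx": 0,"wy": 0,"wz": 0,"x": 0,"y": 0,"z": 0,"fingers": 0},
  {"wx": 0,"wy": 0,"wz": 0,"x": 0,"y": 0,"z": -0.02,"fingers": 0},
  {"wx": 0,"wy": 0,"wz": 0,"x": 0,"y": 0,"z": -0.04,"fingers": 0},
  {"wx": 0,"wy": 0,"wz": 0,"x": 0,"y": 0,"z": -0.04,"fingers": 0},
  {"wx": 0,"wy": 0,"wz": 0,"x": 0,"y": 0,"z": 0,"fingers": 0},
], force=15)

```text
time: 7.15
tool_pos: [510.3, -286.8, 125.8]
ee_rot: [3.136, 0.094, 0.011]
wrist_force: [0.1, -0.8, -0.4]
finger_gap: 0.126
grasp_force: 15.0
```

Run:
```python
from h import *
go([580,41,120])
im=bot.get_image("top").astype(float).mean(2)
# subpixel edge tracing per column: bar far/near edges, stage far edge, rail
cols=np.arange(229,262,2)
print(cols[[0,-1]]);print("\n".join(str(im[184:214,c].round().astype(int).tolist()) for c in(231,242,253,260)))
```

```text
t 7.15 tcp [ 510.3 -286.8  125.8] yaw 0.06 tz [ 0.007 -0.004 -1.   ] F [ 0.1 -0.8 -0.4] T [ 0.03 -0.01 -0.01] gap 0.126 g 15.0
shift [  89.1 -323.1    4.8]
[229 261]
[20, 15, 23, 14, 57, 158, 222, 229, 219, 159, 200, 216, 214, 209, 170, 146, 247, 251, 251, 227, 177, 160, 164, 162, 162, 161, 159, 157, 156, 148]
[15, 24, 12, 18, 14, 15, 48, 107, 111, 112, 112, 109, 151, 162, 160, 161, 158, 157, 246, 251, 250, 195, 194, 214, 216, 218, 217, 219, 221, 220]
[17, 17, 26, 21, 19, 15, 12, 21, 64, 106, 111, 112, 120, 130, 156, 160, 161, 161, 161, 201, 246, 251, 251, 179, 203, 210, 198, 193, 179, 163]
[17, 15, 23, 17, 18, 12, 20, 19, 10, 72, 164, 214, 216, 182, 134, 166, 204, 201, 207, 162, 170, 245, 251, 251, 194, 161, 163, 161, 162, 161]
```

Run:
```python
from h import *
im=np.mean([bot.get_image("top").astype(float).mean(2) for _ in range(2)],0)
def cross(seg,th,up):
    for i in range(len(seg)-1):
        a,b=seg[i],seg[i+1]
        if (up and a<th<=b) or (not up and a>=th>b): return i+(th-a)/(b-a)
def fit(nm,cols,r0,r1,th,up,z,):
    uv=[(c,r0(c)+cross(im[r0(c):r1(c),c],th,up)) for c in cols if cross(im[r0(c):r1(c),c],th,up) is not None]
    X=pl("top",uv,z);p=np.polyfit(X[:,1],X[:,0],1)
    for _ in range(3):
        r=np.abs(X[:,0]-np.polyval(p,X[:,1]));k=r<max(1.5*np.median(r),.3);p=np.polyfit(X[k,1],X[k,0],1)
    print(nm,"slope",p[0].round(4),"yaw",-np.arctan(p[0]).round(4),"x at y=35",np.polyval(p,35).round(2),len(uv),"res",r.round(1).max())
L=lambda c:int(201+(c-242)*0.14)
fit("bar far",range(230,263),lambda c:L(c)-2,lambda c:L(c)+3,205,True,39)
fit("bar near",range(230,263),lambda c:L(c)+2,lambda c:L(c)+6,222,False,39)
fit("stage far edge",range(218,278),lambda c:184+int((c-218)*.14),lambda c:196+int((c-218)*.14),70,True,30)
```

```text
bar far slope 0.1383 yaw -0.1374 x at y=35 622.33 33 res 5.8
bar near slope 0.1359 yaw -0.135 x at y=35 613.0 31 res 1.1
stage far edge slope 0.1378 yaw -0.137 x at y=35 652.56 60 res 1.4
```

Call:
play_rows([
  {"wx": 0,"wy": 0,"wz": 0,"x": 0.006,"y": -0.02,"z": 0,"fingers": 0},
  {"wx": 0,"wy": 0,"wz": 0,"x": 0.0117,"y": -0.0403,"z": 0,"fingers": 0},
  {"wx": 0,"wy": 0,"wz": 0,"x": 0.0117,"y": -0.0403,"z": 0,"fingers": 0},
  {"wx": 0,"wy": 0,"wz": 0,"x": 0.0117,"y": -0.0403,"z": 0,"fingers": 0},
  {"wx": 0,"wy": 0,"wz": 0,"x": 0.0117,"y": -0.0403,"z": 0,"fingers": 0},
  {"wx": 0,"wy": 0,"wz": 0,"x": 0.0117,"y": -0.0403,"z": 0,"fingers": 0},
  {"wx": 0,"wy": 0,"wz": 0,"x": 0.0117,"y": -0.0403,"z": 0,"fingers": 0},
  {"wx": 0,"wy": 0,"wz": 0,"x": 0.0117,"y": -0.0403,"z": 0,"fingers": 0},
  {"wx": 0,"wy": 0,"wz": 0,"x": 0.006,"y": -0.02,"z": 0,"fingers": 0},
], force=15)

```text
time: 8.2
tool_pos: [582.4, 44.5, 118.5]
ee_rot: [-3.14, -0.097, 0.005]
wrist_force: [0.5, 0.3, -0.3]
finger_gap: 0.131
grasp_force: 15.0
```

Call:
play_rows([
  {"wx": 0,"wy": 0,"wz": -0.1374,"x": 0,"y": 0,"z": 0,"fingers": 0},
  {"wx": 0,"wy": 0,"wz": -0.1374,"x": 0,"y": 0,"z": 0,"fingers": 0},
  {"wx": 0,"wy": 0,"wz": -0.1374,"x": 0,"y": 0,"z": 0,"fingers": 0},
  {"wx": 0,"wy": 0,"wz": -0.1374,"x": 0,"y": 0,"z": 0,"fingers": 0},
  {"wx": 0,"wy": 0,"wz": -0.1374,"x": 0,"y": 0,"z": 0,"fingers": 0},
  {"wx": 0,"wy": 0,"wz": -0.1374,"x": 0,"y": 0,"z": 0,"fingers": 0},
  {"wx": 0,"wy": 0,"wz": -0.1374,"x": 0,"y": 0,"z": 0,"fingers": 0},
  {"wx": 0,"wy": 0,"wz": -0.1374,"x": 0,"y": 0,"z": 0,"fingers": 0},
  {"wx": 0,"wy": 0,"wz": -0.1374,"x": 0,"y": 0,"z": 0,"fingers": 0},
  {"wx": 0,"wy": 0,"wz": -0.1374,"x": 0,"y": 0,"z": 0,"fingers": 0},
])

```text
time: 9.2
tool_pos: [582.1, 41.5, 118.4]
ee_rot: [-2.361, -2.069, 0.004]
wrist_force: [-0.7, -0.7, -1.5]
finger_gap: 0.127
grasp_force: 15.0
```

Call:
play_rows([
  {"wx": 0,"wy": 0,"wz": 0,"x": 0,"y": 0,"z": 0,"fingers": 0},
  {"wx": 0,"wy": 0,"wz": 0,"x": 0,"y": 0,"z": 0,"fingers": 0},
])

```text
time: 9.4
tool_pos: [582.4, 41.5, 119.3]
ee_rot: [-2.372, -2.058, 0.002]
wrist_force: [0.1, -0.5, -0.3]
finger_gap: 0.127
grasp_force: 15.0
```

Run:
```python
from h import *
go([584.3,40.7,50])
a=bot.get_image('top')[180:290,195:295,::-1];b=bot.get_image('scene')[160:270,250:400,::-1]
cv2.imwrite('pics/c5.png',cv2.resize(np.hstack([a,b]),None,fx=3.2,fy=3.2,interpolation=2))
```

```text
t 9.4 tcp [582.4  41.5 119.3] yaw 1.43 tz [-0.002 -0.    -1.   ] F [ 0.1 -0.5 -0.3] T [-0.01 -0.06  0.  ] gap 0.127 g 15.0
shift [-0.5  2.1 69.3]
```

View pics/c5.png

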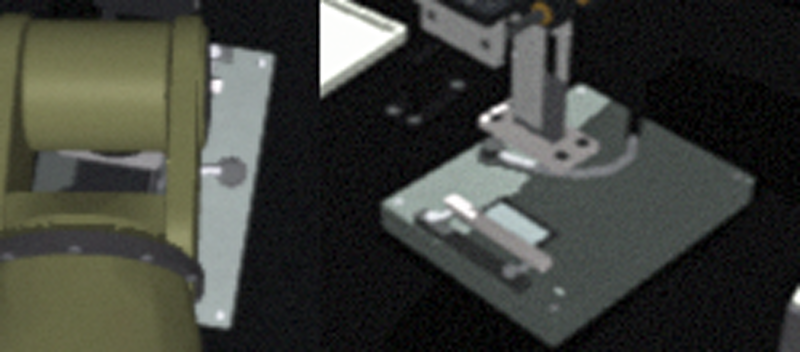

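The slide is held level and looks parallel to the bar, with the arm still back. I'll lower it.

Call:
play_rows([
  {"wx": 0,"wy": 0,"wz": -0.004,"x": -0.0005,"y": 0.002,"z": 0.025,"fingers": 0},
  {"wx": 0,"wy": 0,"wz": 0,"x": 0,"y": 0,"z": 0.025,"fingers": 0},
  {"wx": 0,"wy": 0,"wz": 0,"x": 0,"y": 0,"z": 0.012,"fingers": 0},
  {"wx": 0,"wy": 0,"wz": 0,"x": 0,"y": 0,"z": 0.006,"fingers": 0},
  {"wx": 0,"wy": 0,"wz": 0,"x": 0,"y": 0,"z": 0,"fingers": 0},
  {"wx": 0,"wy": 0,"wz": 0,"x": 0,"y": 0,"z": 0,"fingers": 0},
])

```text
time: 10.1
tool_pos: [585.4, 40.8, 53.4]
ee_rot: [2.364, 2.068, 0.002]
wrist_force: [-0.8, -0.2, -2.1]
finger_gap: 0.126
grasp_force: 15.0
```

Call:
play_rows([
  {"wx": 0,"wy": 0,"wz": 0,"x": 0,"y": 0,"z": 0.001,"fingers": 0},
  {"wx": 0,"wy": 0,"wz": 0,"x": 0,"y": 0,"z": 0.001,"fingers": 0},
  {"wx": 0,"wy": 0,"wz": 0,"x": 0,"y": 0,"z": 0.0005,"fingers": 0},
  {"wx": 0,"wy": 0,"wz": 0,"x": 0,"y": 0,"z": 0,"fingers": 0},
])

```text
time: 10.5
tool_pos: [584.9, 40.7, 50.1]
ee_rot: [2.364, 2.069, 0.0]
wrist_force: [-0.7, -0.2, -1.4]
finger_gap: 0.123
grasp_force: 15.0
```

```bash
python3 -c "
from h import *
go([584.3,40.7,47])"
```

```text
t 10.5 tcp [584.9  40.7  50.1] yaw 1.438 tz [ 0. -0. -1.] F [-0.7 -0.2 -1.4] T [-0.05 -0.03  0.  ] gap 0.123 g 15.0
shift [-0.1 -0.6  3.1]
```

Lower in small steps until contact.

Call:
play_rows([
  {"wx": 0,"wy": 0,"wz": 0,"x": 0,"y": 0,"z": 0.001,"fingers": 0},
  {"wx": 0,"wy": 0,"wz": 0,"x": 0,"y": 0,"z": 0.0005,"fingers": 0},
  {"wx": 0,"wy": 0,"wz": 0,"x": 0,"y": 0,"z": 0.0005,"fingers": 0},
  {"wx": 0,"wy": 0,"wz": 0,"x": 0,"y": 0,"z": 0,"fingers": 0},
  {"wx": 0,"wy": 0,"wz": 0,"x": 0,"y": 0,"z": 0,"fingers": 0},
])

```text
time: 11.0
tool_pos: [584.8, 40.7, 48.0]
ee_rot: [2.364, 2.069, 0.0]
wrist_force: [0.2, 0.6, -1.6]
finger_gap: 0.125
grasp_force: 15.0
```

Call:
play_rows([
  {"wx": 0,"wy": 0,"wz": 0,"x": 0,"y": 0,"z": 0.0005,"fingers": 0},
  {"wx": 0,"wy": 0,"wz": 0,"x": 0,"y": 0,"z": 0,"fingers": 0},
  {"wx": 0,"wy": 0,"wz": 0,"x": 0,"y": 0,"z": 0,"fingers": 0},
])

```text
time: 11.3
tool_pos: [584.8, 40.7, 47.4]
ee_rot: [-2.364, -2.069, 0.0]
wrist_force: [0.4, 0.2, -1.2]
finger_gap: 0.128
grasp_force: 15.0
```

Call:
play_rows([
  {"wx": 0,"wy": 0,"wz": 0,"x": 0,"y": 0,"z": 0.0005,"fingers": 0},
  {"wx": 0,"wy": 0,"wz": 0,"x": 0,"y": 0,"z": 0,"fingers": 0},
  {"wx": 0,"wy": 0,"wz": 0,"x": 0,"y": 0,"z": 0,"fingers": 0},
])

```text
time: 11.6
tool_pos: [584.9, 40.7, 47.1]
ee_rot: [2.364, 2.069, 0.0]
wrist_force: [-0.8, -0.0, 1.0]
finger_gap: 0.125
grasp_force: 15.0
```

Call:
play_rows([
  {"wx": 0,"wy": 0,"wz": 0,"x": 0,"y": 0,"z": 0.0005,"fingers": 0},
  {"wx": 0,"wy": 0,"wz": 0,"x": 0,"y": 0,"z": 0,"fingers": 0},
  {"wx": 0,"wy": 0,"wz": 0,"x": 0,"y": 0,"z": 0,"fingers": 0},
])

```text
time: 11.9
tool_pos: [585.0, 40.7, 47.1]
ee_rot: [2.364, 2.069, 0.001]
wrist_force: [-3.2, -0.3, 6.2]
finger_gap: 0.128
grasp_force: 15.0
```

Contact with the stage is made. I'll ease the downforce and slide gently towards the edge with a lighter grip.

Call:
play_rows([
  {"wx": 0,"wy": 0,"wz": 0.004,"x": 0,"y": 0,"z": -0.0004,"fingers": 0},
  {"wx": 0,"wy": 0,"wz": 0,"x": 0,"y": 0.001,"z": 0,"fingers": 0},
  {"wx": 0,"wy": 0,"wz": 0,"x": 0,"y": 0.001,"z": 0,"fingers": 0},
  {"wx": 0,"wy": 0,"wz": 0,"x": 0,"y": 0.001,"z": 0,"fingers": 0},
  {"wx": 0,"wy": 0,"wz": 0,"x": 0,"y": 0.001,"z": 0,"fingers": 0},
  {"wx": 0,"wy": 0,"wz": 0,"x": 0,"y": 0.001,"z": 0,"fingers": 0},
  {"wx": 0,"wy": 0,"wz": 0,"x": 0,"y": 0.001,"z": 0,"fingers": 0},
  {"wx": 0,"wy": 0,"wz": 0,"x": 0,"y": 0,"z": 0,"fingers": 0},
], force=8)

```text
time: 12.7
tool_pos: [590.9, 40.0, 47.0]
ee_rot: [2.368, 2.064, 0.0]
wrist_force: [-2.2, 0.2, 4.8]
finger_gap: 0.125
grasp_force: 8.0
```

```bash
python3 -c "
from h import *
go([594,39.4,47.1])"
```

```text
t 12.7 tcp [590.9  40.   47. ] yaw 1.434 tz [ 0.  0. -1.] F [-2.2  0.2  4.8] T [0.1  0.4  0.05] gap 0.125 g 8.0
shift [-0.1  3.1 -0.1]
```

Call:
play_rows([
  {"wx": 0,"wy": 0,"wz": 0,"x": 0,"y": 0.0007,"z": -0.0002,"fingers": 0},
  {"wx": 0,"wy": 0,"wz": 0,"x": 0,"y": 0.0007,"z": 0,"fingers": 0},
  {"wx": 0,"wy": 0,"wz": 0,"x": 0,"y": 0,"z": 0,"fingers": 0},
])

```text
time: 13.0
tool_pos: [592.3, 39.7, 47.1]
ee_rot: [2.368, 2.064, 0.0]
wrist_force: [-1.3, -0.1, 3.4]
finger_gap: 0.126
grasp_force: 8.0
```

Call:
play_rows([
  {"wx": 0,"wy": 0,"wz": 0,"x": 0,"y": 0.0005,"z": 0,"fingers": 0},
  {"wx": 0,"wy": 0,"wz": 0,"x": 0,"y": 0.0005,"z": 0,"fingers": 0},
  {"wx": 0,"wy": 0,"wz": 0,"x": 0,"y": 0,"z": 0,"fingers": 0},
])

```text
time: 13.3
tool_pos: [593.2, 39.6, 47.0]
ee_rot: [2.368, 2.064, 0.0]
wrist_force: [-1.4, 0.4, 3.9]
finger_gap: 0.126
grasp_force: 8.0
```

Call:
play_rows([
  {"wx": 0,"wy": 0,"wz": 0,"x": 0,"y": 0.0005,"z": 0,"fingers": 0},
  {"wx": 0,"wy": 0,"wz": 0,"x": 0,"y": 0,"z": 0,"fingers": 0},
  {"wx": 0,"wy": 0,"wz": 0,"x": 0,"y": 0,"z": 0,"fingers": 0},
])

```text
time: 13.6
tool_pos: [593.7, 39.5, 47.0]
ee_rot: [2.368, 2.064, 0.0]
wrist_force: [-1.1, -0.1, 3.3]
finger_gap: 0.13
grasp_force: 8.0
```

Call:
play_rows([
  {"wx": 0,"wy": 0,"wz": 0,"x": 0,"y": 0.0005,"z": 0,"fingers": 0},
  {"wx": 0,"wy": 0,"wz": 0,"x": 0,"y": 0,"z": 0,"fingers": 0},
  {"wx": 0,"wy": 0,"wz": 0,"x": 0,"y": 0,"z": 0,"fingers": 0},
])

```text
time: 13.9
tool_pos: [594.2, 39.4, 47.1]
ee_rot: [2.368, 2.064, 0.0]
wrist_force: [-2.7, -0.2, 2.8]
finger_gap: 0.123
grasp_force: 8.0
```

Call:
play_rows([
  {"wx": 0,"wy": 0,"wz": 0,"x": 0,"y": 0.0005,"z": 0,"fingers": 0},
  {"wx": 0,"wy": 0,"wz": 0,"x": 0,"y": 0,"z": 0,"fingers": 0},
  {"wx": 0,"wy": 0,"wz": 0,"x": 0,"y": 0,"z": 0,"fingers": 0},
])

```text
time: 14.2
tool_pos: [594.6, 39.4, 47.0]
ee_rot: [-2.368, -2.064, 0.0]
wrist_force: [-2.8, -0.1, 3.3]
finger_gap: 0.127
grasp_force: 8.0
```

Call:
play_rows([
  {"wx": 0,"wy": 0,"wz": 0,"x": 0,"y": 0.0005,"z": 0,"fingers": 0},
  {"wx": 0,"wy": 0,"wz": 0,"x": 0,"y": 0,"z": 0,"fingers": 0},
  {"wx": 0,"wy": 0,"wz": 0,"x": 0,"y": 0,"z": 0,"fingers": 0},
])

```text
time: 14.5
tool_pos: [594.8, 39.4, 47.1]
ee_rot: [-2.368, -2.064, 0.001]
wrist_force: [-5.6, 1.3, 7.1]
finger_gap: 0.124
grasp_force: 8.0
```

```bash
python3 -c "
from h import *
go([594,39.4,47.1])"
```

```text
t 14.5 tcp [594.8  39.4  47.1] yaw 1.434 tz [-0.001  0.    -1.   ] F [-5.6  1.3  7.1] T [ 0.14  1.05 -0.09] gap 0.124 g 8.0
shift [-0.1 -0.7 -0. ]
```

Call:
play_rows([
  {"wx": 0,"wy": 0,"wz": 0,"x": 0,"y": 0.0003,"z": -0.0003,"fingers": 0},
  {"wx": 0,"wy": 0,"wz": 0,"x": 0,"y": 0,"z": 0,"fingers": 0},
  {"wx": 0,"wy": 0,"wz": 0,"x": 0,"y": 0,"z": 0,"fingers": 0},
  {"wx": 0,"wy": 0,"wz": 0,"x": 0,"y": 0,"z": 0,"fingers": 0},
], force=4)

```text
time: 14.9
tool_pos: [594.9, 39.5, 47.1]
ee_rot: [-2.367, -2.063, 0.001]
wrist_force: [-5.7, 1.5, 3.7]
finger_gap: 0.125
grasp_force: 4.0
```

```bash
python3 -c "
from h import *
go([594,39.4,47.1])"
```

```text
t 14.9 tcp [594.9  39.5  47.1] yaw 1.434 tz [-0.001  0.    -1.   ] F [-5.7  1.5  3.7] T [ 0.27  1.07 -0.06] gap 0.125 g 4.0
shift [-0.2 -0.9  0. ]
```

Seated at about 6 N. I'll open the fingers, rise clear and move above the far side of the post.

Call:
play_rows([
  {"wx": 0,"wy": 0,"wz": 0,"x": 0,"y": 0,"z": 0,"fingers": 0.35},
  {"wx": 0,"wy": 0,"wz": 0,"x": 0,"y": 0,"z": 0,"fingers": 0.35},
  {"wx": 0,"wy": 0,"wz": 0,"x": 0,"y": 0,"z": 0,"fingers": 0.35},
  {"wx": 0,"wy": 0,"wz": 0,"x": 0,"y": 0,"z": -0.02,"fingers": 0.35},
  {"wx": 0,"wy": 0,"wz": 0,"x": 0,"y": 0,"z": -0.04,"fingers": 0.35},
  {"wx": 0,"wy": 0,"wz": 0,"x": 0,"y": 0,"z": -0.03,"fingers": 0.35},
  {"wx": 0,"wy": 0,"wz": 0,"x": -0.0055,"y": -0.0396,"z": 0,"fingers": 0.35},
  {"wx": 0,"wy": 0,"wz": 0,"x": -0.0055,"y": -0.0396,"z": 0,"fingers": 0},
  {"wx": 0,"wy": 0,"wz": 0,"x": -0.0055,"y": -0.0396,"z": 0,"fingers": 0},
  {"wx": 0,"wy": 0,"wz": 0,"x": -0.0055,"y": -0.0396,"z": 0,"fingers": 0},
])

```text
time: 15.9
tool_pos: [434.0, 39.1, 137.2]
ee_rot: [2.368, 2.064, 0.0]
wrist_force: [0.4, -1.1, -0.0]
finger_gap: 0.134
grasp_force: 0.0
```

Call:
play_rows([
  {"wx": 0,"wy": 0,"wz": 0.139,"x": 0,"y": 0,"z": 0,"fingers": 0},
  {"wx": 0,"wy": 0,"wz": 0.139,"x": 0,"y": 0,"z": 0,"fingers": 0},
  {"wx": 0,"wy": 0,"wz": 0.139,"x": 0,"y": 0,"z": 0,"fingers": 0},
  {"wx": 0,"wy": 0,"wz": 0.139,"x": 0,"y": 0,"z": 0,"fingers": 0},
  {"wx": 0,"wy": 0,"wz": 0.139,"x": 0,"y": 0,"z": 0,"fingers": 0},
  {"wx": 0,"wy": 0,"wz": 0.139,"x": 0,"y": 0,"z": 0,"fingers": 0},
  {"wx": 0,"wy": 0,"wz": 0,"x": 0,"y": 0,"z": 0,"fingers": 0},
  {"wx": 0,"wy": 0,"wz": 0,"x": 0,"y": 0,"z": 0,"fingers": 0},
])

```text
time: 16.7
tool_pos: [435.6, 39.1, 137.4]
ee_rot: [2.999, 0.934, 0.0]
wrist_force: [-0.2, 0.0, -0.6]
finger_gap: 0.007
grasp_force: 0.0
```

Run:
```python
from h import *
go([435,39,49])
a=bot.get_image('top')[180:290,195:295,::-1];b=bot.get_image('scene')[160:270,250:400,::-1]
cv2.imwrite('pics/c6.png',cv2.resize(np.hstack([a,b]),None,fx=3.2,fy=3.2,interpolation=2))
```

```text
t 16.7 tcp [435.6  39.1 137.4] yaw 0.604 tz [ 0. -0. -1.] F [-0.2  0.  -0.6] T [-0.03 -0.   -0.04] gap 0.007 g 0.0
shift [-0.5 -0.3 88.4]
```

View pics/c6.png

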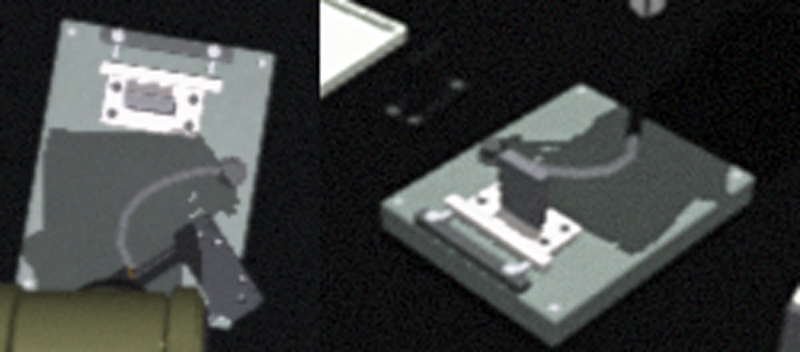

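The slide lies flat against the bar over the window, and the arm is still back. Next I'll descend behind the post and push it forward past centre.

Call:
play_rows([
  {"wx": 0,"wy": 0,"wz": 0,"x": 0,"y": 0,"z": 0.03,"fingers": 0},
  {"wx": 0,"wy": 0,"wz": 0,"x": 0,"y": 0,"z": 0.03,"fingers": 0},
  {"wx": 0,"wy": 0,"wz": 0,"x": 0,"y": 0,"z": 0.028,"fingers": 0},
  {"wx": 0,"wy": 0,"wz": 0,"x": 0,"y": 0,"z": 0,"fingers": 0},
  {"wx": 0,"wy": 0,"wz": 0,"x": 0.0077,"y": -0.0007,"z": 0,"fingers": 0},
  {"wx": 0,"wy": 0,"wz": 0,"x": 0.0077,"y": -0.0007,"z": 0,"fingers": 0},
  {"wx": 0,"wy": 0,"wz": 0,"x": 0.0077,"y": -0.0007,"z": 0,"fingers": 0},
  {"wx": 0,"wy": 0,"wz": 0,"x": 0.0077,"y": -0.0007,"z": 0,"fingers": 0},
  {"wx": 0,"wy": 0,"wz": 0,"x": 0.0077,"y": -0.0007,"z": 0,"fingers": 0},
])

```text
time: 17.7
tool_pos: [466.0, 64.3, 50.5]
ee_rot: [3.001, 0.929, 0.001]
wrist_force: [-3.0, -2.0, -1.5]
finger_gap: 0.006
grasp_force: 1.6
```

Call:
play_rows([
  {"wx": 0,"wy": 0,"wz": 0,"x": 0.005,"y": 0.0008,"z": 0,"fingers": 0},
  {"wx": 0,"wy": 0,"wz": 0,"x": 0.005,"y": 0.0008,"z": 0,"fingers": 0},
  {"wx": 0,"wy": 0,"wz": 0,"x": 0.005,"y": 0.0008,"z": 0,"fingers": 0},
  {"wx": 0,"wy": 0,"wz": 0,"x": 0.005,"y": 0.0008,"z": 0,"fingers": 0},
  {"wx": 0,"wy": 0,"wz": 0,"x": 0.005,"y": 0.0008,"z": 0,"fingers": 0},
  {"wx": 0,"wy": 0,"wz": 0,"x": 0.005,"y": 0.0008,"z": 0,"fingers": 0},
  {"wx": 0,"wy": 0,"wz": 0,"x": 0,"y": 0,"z": 0,"fingers": 0},
  {"wx": 0,"wy": 0,"wz": 0,"x": -0.02,"y": 0,"z": 0,"fingers": 0},
  {"wx": 0,"wy": 0,"wz": 0,"x": -0.03,"y": 0,"z": 0,"fingers": 0},
  {"wx": 0,"wy": 0,"wz": 0,"x": -0.01,"y": 0,"z": 0,"fingers": 0},
])

```text
time: 18.7
tool_pos: [441.6, 42.1, 49.1]
ee_rot: [-3.001, -0.927, 0.002]
wrist_force: [-0.6, 0.5, 0.1]
finger_gap: 0.005
grasp_force: 0.0
```

Call:
play_rows([
  {"wx": 0,"wy": 0,"wz": 0,"x": 0,"y": 0,"z": -0.04,"fingers": 0},
  {"wx": 0,"wy": 0,"wz": 0,"x": 0,"y": 0,"z": -0.04,"fingers": 0},
  {"wx": 0,"wy": 0,"wz": 0,"x": -0.01,"y": 0.04,"z": -0.02,"fingers": 0},
  {"wx": 0,"wy": 0,"wz": 0,"x": -0.01,"y": 0.045,"z": 0,"fingers": 0},
  {"wx": 0,"wy": 0,"wz": 0,"x": -0.01,"y": 0.045,"z": 0,"fingers": 0},
  {"wx": 0,"wy": 0,"wz": 0,"x": -0.01,"y": 0.045,"z": 0,"fingers": 0},
  {"wx": 0,"wy": 0,"wz": 0,"x": 0,"y": 0,"z": 0,"fingers": 0},
])

```text
time: 19.4
tool_pos: [510.3, -128.2, 149.2]
ee_rot: [3.002, 0.922, 0.001]
wrist_force: [1.0, 0.6, -0.4]
finger_gap: 0.008
grasp_force: 0.0
```

Run:
```python
from h import *
st()
a=bot.get_image('top')[180:290,195:295,::-1];b=bot.get_image('scene')[160:270,250:400,::-1]
cv2.imwrite('pics/c7.png',cv2.resize(np.hstack([a,b]),None,fx=3.2,fy=3.2,interpolation=2))
```

```text
t 19.4 tcp [ 510.3 -128.2  149.2] yaw 0.596 tz [ 0.001 -0.001 -1.   ] F [ 1.   0.6 -0.4] T [-0.02 -0.03 -0.05] gap 0.008 g 0.0
```

View pics/c7.png

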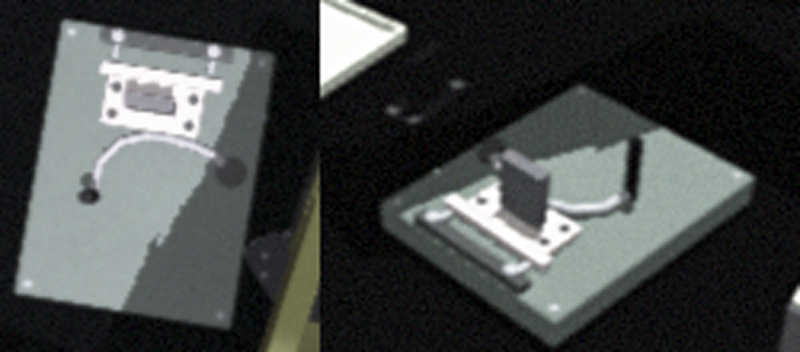

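The top view shows the bulge bearing on the slide's rear side (150,135), the slide against the bar and the post at (88,196). I'll check the angles numerically before handing in.

Run:
```python
from h import *
im=np.mean([bot.get_image("top").astype(float).mean(2) for _ in range(3)],0)
post=pl("top",[(195+88/3.2,180+196/3.2)],84)[0];d=post[:2]-[540.6,-24]
print("post",post.round(1),"theta",np.arctan2(d[1],d[0])-1.4627-(.142-.137)*0,np.hypot(*d))
uv=[]
for c in list(range(229,257)):
    r0=int(216+(c-229)*.14);s=im[r0:r0+10,c];k=np.argmax(-np.diff(s))
    uv.append((c,r0+k+.5))
X=pl("top",uv,38);p=np.polyfit(X[:,1],X[:,0],1)
for _ in range(4):
    r=abs(X[:,0]-np.polyval(p,X[:,1]));k=r<1.5;p=np.polyfit(X[k,1],X[k,0],1)
print("rear edge slope",p,k.sum(),"x@39",np.polyval(p,39), r.round(1))
# gap between plate and bar: min along each column
for c in range(230,256,5):print(c,im[198:216,c].round().astype(int).tolist())
```

```text
post [517.8  85.6  84. ] theta 0.3127939518449281 111.95578613687783
rear edge slope [1.41355624e-01 5.67492233e+02] 21 x@39 573.005101878675 [ 0.8  0.4  0.   0.4  0.9 14.4  0.9  0.5  0.1  0.4  0.8  9.2  8.8  0.5
  0.1  0.3  0.7  1.2  6.3  8.4  0.2  0.2  0.7  9.4  1.1  0.7  0.2 10.3]
230 [161, 153, 246, 251, 251, 229, 247, 225, 151, 148, 202, 248, 252, 252, 251, 236, 152, 121]
235 [162, 163, 187, 247, 251, 252, 232, 176, 161, 156, 143, 155, 157, 160, 159, 141, 231, 250]
240 [159, 161, 171, 227, 249, 251, 253, 244, 182, 156, 154, 140, 153, 156, 160, 160, 137, 246]
245 [158, 159, 159, 171, 247, 250, 251, 251, 246, 185, 159, 156, 151, 153, 157, 158, 155, 144]
250 [158, 159, 160, 154, 143, 247, 250, 250, 240, 251, 252, 252, 249, 246, 227, 223, 241, 247]
255 [151, 159, 160, 159, 154, 140, 244, 250, 250, 227, 248, 183, 124, 116, 157, 248, 251, 251]
```

The slide is square to the bar (rear slope 0.141 against 0.137), rear side to face is 40 mm, and the arm angle is about 0.3, inside the seated range. Handing in.

```bash
python3 -c "
from plant import bot
print(bot.finish_job())"
```

```text
the job is handed in; nothing more can be done
None
```

I handed the job in at about 20 s: the slide lies flat over the window, square against the fixed edge and clamped by the sprung arm, with the bystanders untouched; no verdict came back.

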